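# Pack the door wedges into their carton and close it

## Robot

A 6-joint arm with a two-finger parallel gripper is mounted at the origin on the work surface. World frame = base frame: x ahead of the robot, y to its left, z up, the work surface at z = 0. Lengths are in m, angles in degrees, forces in N, time in s.
With the tool pointing down it reaches from about 0.275 to 0.75 m from the base axis. Payload 10.2 kg.
Tool frame: the origin (TCP) lies between the finger pads; the fingertips stand 17 mm ahead of it and the grasp point (between the pads) lies 2 mm behind it; z points along the fingers, y is the line along which they close (so a half turn about z gives the same grasp; the last joint's range is limited). The gripper opens to 85 mm and grips with 20 to 120 N. Pads are 22 mm wide; open, the fingers measure 114 mm over their backs; the gripper's body (76 mm by 85 mm) begins 54 mm behind the grasp point. The pads swing forward as they close: fully open they stand 13 mm farther back than shut.
Start: joints at [57.33, 17.928, 85.812, -0, 76.261, -12.8], TCP at [0.178, 0.494, 0.248] pointing down, gripper open.
Joint ranges: [-168.41, 168.41], [-55.51, 124.54], [10.69, 146.95], [-70.63, 250.63], [1, 178], [-165.06, 165.06]. Speed limits (degrees/s): [136.94, 136.94, 172.46, 180, 180, 180].

## Interface

Orientations are given as [roll, pitch, yaw] about the fixed x, y, z axes, in that order (R = Rz(yaw) Ry(pitch) Rx(roll)).
In Python, from rig import bot gives the robot as it stands. Calls block until the motion is done:
- bot.goto(position, orientation): joint-space move of the TCP to a pose.
- bot.servo_line(position, attitude=None, vel=0.15, force_limit=None): straight line of the TCP; attitude=None keeps the orientation; vel is the mean speed in m/s. With force_limit (N) it stops when the force on the tool has changed by that much, and returns True; else False.
- bot.move_joints(angles): joint-space move.
- bot.gripper_to(opening, strength=None): finger opening in m; strength is the grip in N (None keeps the last); returns when the fingers have stopped.
- bot.dwell(seconds).
- bot.ik(position, orientation): joint angles nearest the present ones, or None.
- bot.get_state(): the state.
- bot.capture(name): name is "scene" or "top" or "wrist"; returns (picture, depth): 384x512x3 uint8, red, green, blue; 384x512 float32, m along the optical axis (not along the pixel's ray), 0 where there is no reading.
- bot.camera_model(name): a dict with "fx", "fy", "cx", "cy" (pixels), "R" (3x3) and "t" (3): a world point X has camera coordinates R X + t. Camera axes: x right, y down, z forward; pixel columns grow to the right and rows downward; lengths in m; the calibration is good to about 2 mm. A picture is of the moment at which its call begins: read the wrist's pose just before it. camera_model takes no time and is no camera call; for the wrist camera it gives the pose at the moment of the call.
A pose or a line that the arm cannot do raises bot.IKError and nothing moves.
- bot.close_job(): hands the job in; it is judged then, once.
The state is a dict: "time_s": time; "q": joint angles; "joint_velocities": joint speeds; "joint_efforts": joint torques, N m; "position": TCP position; "tcp_rot": TCP orientation; "contact_force": force on the tool from outside, world axes, zero at the start; "torque": the same for the moment, N m; "opening": finger opening in m; "gripper_force": force on a finger pad.
Only numpy, scipy, OpenCV 4.12 (cv2) and the standard library are available. Lean on these libraries where they do the work, as an engineer would, in place of code of your own. Each camera call takes 0.05 s, during which the arm holds its last target. There are 200 camera calls.

## Task

Pack all the wooden door wedges from the coffee table into the open board carton, peg side up and flat on its floor, lying lengthwise side by side and alternately head to tail so that each fits closely against a neighbour pointing the other way. Then close the carton: fold the two short end flaps down level first, and after them the two long side flaps over the top. Leave the other things on the table standing where they are.

Things in the scene. Friction and masses are not known exactly. Their poses are not given: they have to be found in the camera images.
- W1: wooden door wedge on its side, 120 long, 30 high (mm). Right-angled trapezium from above: heel 40 wide at x=-60, tip 12 wide at x=+60, flat side along y=-13, other side sloping from y=+27 (heel) to y=-1 (tip). Origin: underside, mid-length, 13 from the flat side; z up. Grasp its square top peg: 14 in x, 20 in y, z=30 to 52, centred x=-20, y=+3. 60 to 100 g. Wedges may be absent
- W2: another wedge exactly like W1 (may be absent), same frame, same peg
- W3: another wedge exactly like W1 (may be absent), same frame, same peg
- W4: another wedge exactly like W1 (may be absent), same frame, same peg
- W1_heel (a point): middle of the heel (thick end) face of W1: x=-60, y=+7, z=15 mm in its frame
- W2_heel (a point): middle of the heel (thick end) face of W2: x=-60, y=+7, z=15 mm in its frame
- W3_heel (a point): middle of the heel (thick end) face of W3: x=-60, y=+7, z=15 mm in its frame
- W4_heel (a point): middle of the heel (thick end) face of W4: x=-60, y=+7, z=15 mm in its frame
- carton: open off-white board carton, fixed: outside 136 (x) x 120 (y) x 60 mm high, inside 128 x 112 x 56 deep, floor 4. Origin: centre of the underside, x along the long side, z up. Wedges lie along x; four fit only head to tail, slope to slope and flat to flat, with flats on the long walls (104 of 112 mm). Four 3 mm flaps on the rim start leaning outward
- end_flap_a (a joint): short-end flap of the carton at its +x end: hinge line along carton y at x=+68, z=60 mm (carton frame), 55 mm from hinge to free edge, 112 mm wide. rad: 0 = folded down level over the opening, 1.57 = upright, 2.8 = leaning far outward (limit). Starts between 2.1 and 2.4. Light hinge friction: stays where left; lift the edge while pushing it inward, since a purely level push may jam
- end_flap_b (a joint): short-end flap of the carton at its -x end: hinge line along carton y at x=-68, z=60 mm (carton frame), 55 mm from hinge to free edge, 112 mm wide. rad: 0 = folded down level over the opening, 1.57 = upright, 2.8 = leaning far outward (limit). Starts between 2.1 and 2.4. Light hinge friction: stays where left; lift the edge while pushing it inward, since a purely level push may jam
- side_flap_a (a joint): long-side flap of the carton at its +y side: hinge line along carton x at y=+60, z=63 mm, 59 mm from hinge to free edge, 134 mm wide. Joint values, start and hinge as for the end flaps; it lies on top of them when all are shut
- side_flap_b (a joint): long-side flap of the carton at its -y side: hinge line along carton x at y=-60, z=63 mm, 59 mm from hinge to free edge, 134 mm wide. Joint values, start and hinge as for the end flaps; it lies on top of them when all are shut
- end_flap_a_edge (a point): middle of the free edge of end_flap_a
- end_flap_b_edge (a point): middle of the free edge of end_flap_b
- side_flap_a_edge (a point): middle of the free edge of side_flap_a
- side_flap_b_edge (a point): middle of the free edge of side_flap_b
- mug: white mug on a cork coaster, 80 mm wide, 95 mm high, origin at the centre of its underside; not part of the job
- remote: black remote control, 170 x 45 x 18 mm, origin at the centre of its underside; not part of the job
- plate: small white plate with two wrapped biscuits, 130 mm across, 25 mm high, origin at the centre of its underside; not part of the job
- votive: small green glass candle holder among the wedges, 48 mm across, 31 mm high, origin at the centre of its underside; not part of the job
Things that resemble listed ones, but are neither listed nor needed, are in the scene too. Leave any green or red look-alike of the W2 alone.

How it is judged:
By the outcome, as a careful person would: the job done as asked, in the order asked, and still so for the second after the job is handed in, with the robot touching nothing.
Of W1, W2, W3, W4 only 3 to 4 are there at a start; the rules pass over those that are not, and their reading is None.
At some moment in a run one of W1, W2, W3, W4 may be knocked a few centimetres aside while the robot is not near it.
It also fails if it takes over 210 s, if anything falls off the work surface, if the arm or the gripper's body presses on something with over 40 N, if the wrist force passes 120 N, or if a joint passes its speed limit or range.

## Working session

There is one attempt and no reset: what is moved stays moved. The work goes in short steps, each a Python script; the robot and the scene stay as the last script left them, time stands still between calls to the robot, and variables do not carry over. Pictures are saved under pics/ and viewed, at most 14 in all, crops included, and the job is handed in when it is done.

```bash
ls; mkdir -p pics; python3 - <<'E'
from rig import bot
import cv2,numpy as np
for n in ["scene","top"]:
    p,d=bot.capture(n); cv2.imwrite(f"pics/{n}0.png",cv2.resize(p[:,:,::-1],(800,600),interpolation=cv2.INTER_CUBIC)); np.save(f"{n}0.npy",d); cv2.imwrite(f"{n}0raw.png",p[:,:,::-1])
    m=bot.camera_model(n); print(n,{k:np.round(v,4).tolist() for k,v in m.items()})
print(bot.get_state())
E
```

```text
pics
scene {'fx': 480.744, 'fy': 480.744, 'cx': 263.0943, 'cy': 190.5794, 'R': [[-0.7682, 0.6403, -0.003], [0.54, 0.6453, -0.5403], [-0.3441, -0.4167, -0.8414]], 't': [0.5287, -0.1428, 1.4438]}
top {'fx': 490.5509, 'fy': 490.5509, 'cx': 261.7141, 'cy': 192.0214, 'R': [[0.0068, -1.0, 0.0046], [-0.9762, -0.0076, -0.2169], [0.2169, -0.003, -0.9762]], 't': [-0.1915, 0.5597, 1.5872]}
{'time_s': 0.1, 'q': array([ 5.73290615e+01,  1.79550205e+01,  8.58494394e+01,  1.42293603e-03,
        7.62610924e+01, -1.27987040e+01]), 'joint_velocities': array([-0.12404112, -0.0776326 , -0.15070504,  0.10121499, -0.04300696,
       -0.01936138]), 'joint_efforts': array([ 3.48146474e-03, -4.12902761e+01, -2.60139191e+01, -1.68798911e-04,
        3.08570030e-03, -1.77106227e-05]), 'position': array([0.17833968, 0.49355824, 0.2478046 ]), 'tcp_rot': array([-1.79936382e+02, -1.58690720e-02,  1.60127418e+02]), 'contact_force': array([ 0.61508206, -0.02877621,  0.24830861]), 'torque': array([ 0.01745409,  0.03601201, -0.026926  ]), 'gripper_force': 0.0, 'opening': 0.08579654700114463}
```

View pics/top0.png

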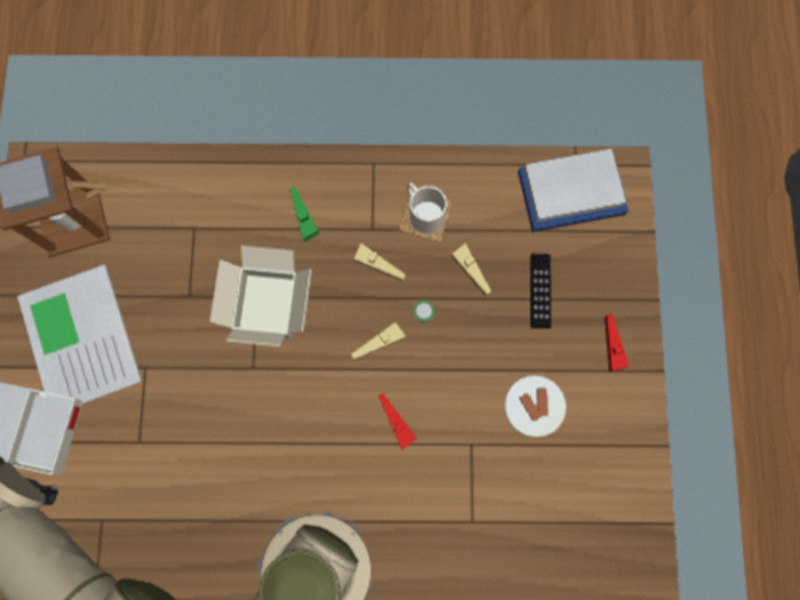

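View pics/scene0.png

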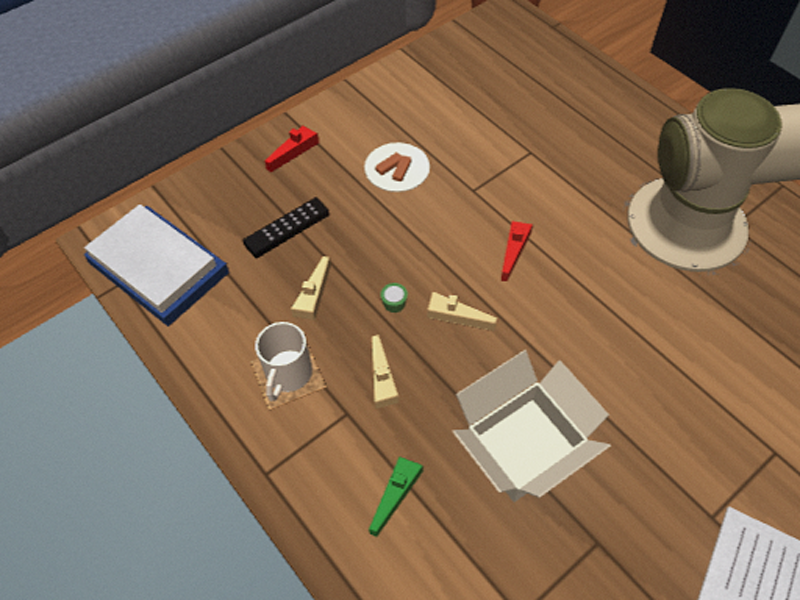

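The top view shows three pale wooden wedges, at (380,262), (472,270) and (380,340). The look-alikes are green (304,213) and red (397,420) and (616,342), and the votive is at (424,311). The carton is at (265,303) with its flaps leaning outward. Next I locate everything roughly and look closer with the wrist camera.

```bash
cat > h.py <<'E'
from rig import bot
import cv2,numpy as np
def world(d,m,u=None,v=None):
    """world points of all pixels (or of listed raw pixels)"""
    if u is None: v,u=np.mgrid[0:384,0:512]
    u=np.asarray(u,float);v=np.asarray(v,float); z=d[v.astype(int),u.astype(int)]
    c=np.stack([(u-m["cx"])/m["fx"]*z,(v-m["cy"])/m["fy"]*z,z],-1)
    return (c-np.asarray(m["t"]))@np.asarray(m["R"])
def proj(X,m):
    c=np.asarray(X)@np.asarray(m["R"]).T+m["t"]
    return np.stack([c[...,0]/c[...,2]*m["fx"]+m["cx"],c[...,1]/c[...,2]*m["fy"]+m["cy"]],-1)
def ray(u,v,z,m):
    """world point of pixel at height z"""
    R=np.asarray(m["R"]);o=-R.T@m["t"];k=R.T@[(u-m["cx"])/m["fx"],(v-m["cy"])/m["fy"],1]
    return o+k*(z-o[2])/k[2]
def save(name,p,box=None):
    if box: p=p[box[1]:box[3],box[0]:box[2]]
    s=min(800/p.shape[1],600/p.shape[0]); cv2.imwrite("pics/"+name,cv2.resize(p[:,:,::-1],None,fx=s,fy=s,interpolation=cv2.INTER_CUBIC))
E
python3 - <<'E'
from h import *
np.set_printoptions(precision=3,suppress=True)
d=np.load("top0.npy");m=bot.camera_model("top")
for n,u,v in [("A",380,262),("B",472,270),("C",380,340),("vot",424,311),("carton",265,303),("green",304,213),("redn",400,425),("mug",428,208)]:
    print(n,world(d,m,[u*.64],[v*.64]))
p,dw=bot.capture("wrist");mw=bot.camera_model("wrist");print({k:np.round(v,3).tolist() for k,v in mw.items()}, bot.get_state()["position"])
# overview pose above scene
for z in (.5,.45,.4):
    for yaw in (0,90,180,-90):
        q=bot.ik([.47,.02,z],[180,0,yaw]); print(z,yaw,q)
E
```

```text
A [[ 0.655 -0.123  0.026]]
B [[ 0.638 -0.327  0.03 ]]
C [[ 0.478 -0.126  0.034]]
vot [[ 0.545 -0.221  0.026]]
carton [[0.565 0.133 0.002]]
green [[0.76  0.047 0.05 ]]
redn [[ 0.296 -0.171  0.047]]
mug [[ 0.787 -0.23   0.012]]
{'fx': 273.051, 'fy': 273.051, 'cx': 258.935, 'cy': 190.28, 'R': [[0.341, 0.94, -0.001], [0.902, -0.326, 0.284], [0.266, -0.097, -0.959]], 't': [-0.525, -0.036, 0.38]} [0.178 0.494 0.248]
0.5 0 [-11.877   9.193  60.149  -0.    110.657  78.123]
0.5 90 [-11.877   9.193  60.149   0.    110.657 -11.877]
0.5 180 [ -11.877    9.193   60.149    0.     110.657 -101.877]
0.5 -90 None
0.45 0 [-11.877   7.836  69.051  -0.    103.113  78.123]
0.45 90 [-11.877   7.836  69.051   0.    103.113 -11.877]
0.45 180 [ -11.877    7.836   69.051    0.     103.113 -101.877]
0.45 -90 None
0.4 0 [-11.877   7.385  76.761  -0.     95.853  78.123]
0.4 90 [-11.877   7.385  76.761   0.     95.853 -11.877]
0.4 180 [ -11.877    7.385   76.761    0.      95.853 -101.877]
0.4 -90 None
```

```bash
python3 - <<'E'
from h import *
for n,p in [("wed",[.54,-.20,.20]),("car",[.53,.125,.25])]:
    bot.goto(p,[180,0,180]); bot.dwell(.3); m=bot.camera_model("wrist"); im,d=bot.capture("wrist")
    np.savez(n+".npz",im=im,d=d,**m); save(n+".png",im)
print(bot.get_state()["time_s"],bot.get_state()["q"])
E
```

```text
4.8667 [ 8.94045271e-01  2.03413972e+01  8.22350386e+01 -9.82553046e-04
  7.74302093e+01 -8.90682574e+01]
```

View pics/wed.png

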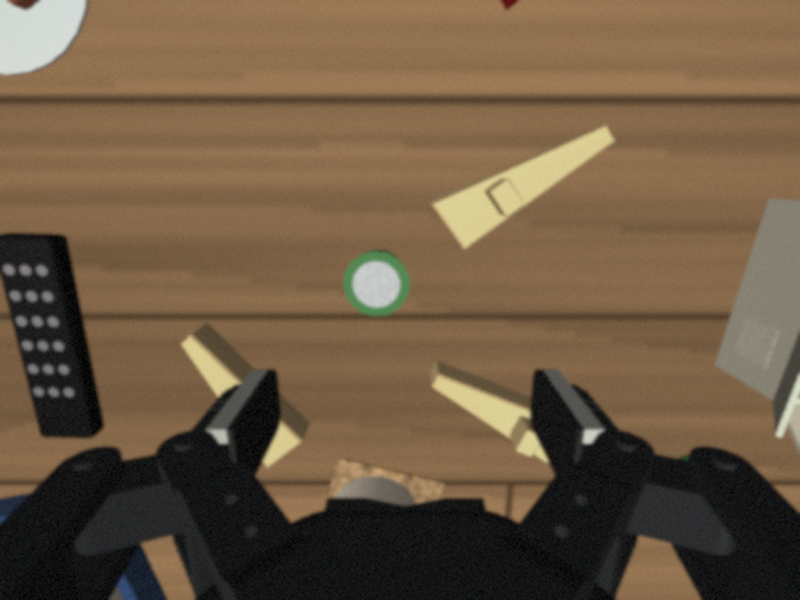

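View pics/car.png

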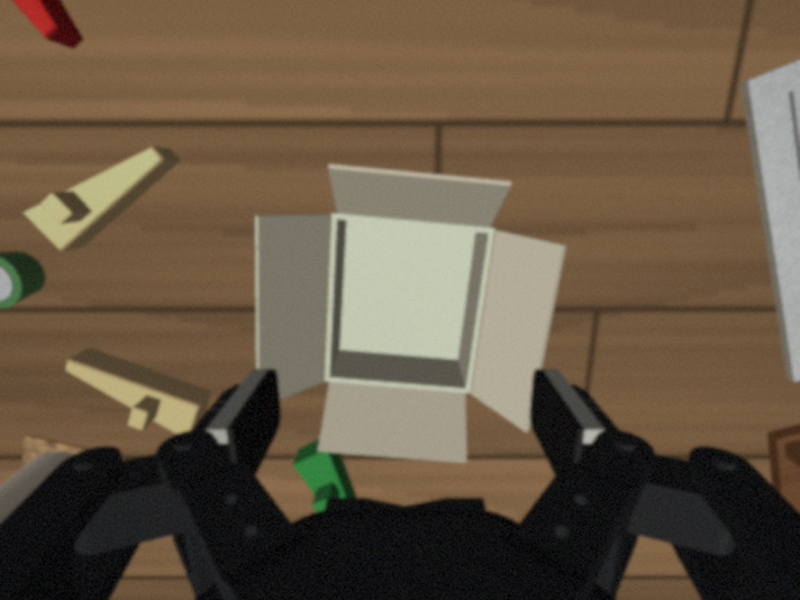

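The wrist view shows wedge C whole, heel at (450,225) and tip at (610,133). A and B are partly hidden by the fingers, but A is whole in the carton view, tip at (70,365). The carton's rim corners there are near (333,215), (490,230), (468,390) and (327,380). I'll fit wedge poses from height silhouettes and check the fit in a crop.

```bash
cat >> h.py <<'E'
from scipy.optimize import minimize
TR=np.array([[-60,-13],[60,-13],[60,-1],[-60,27]])/1e3
PG=np.array([[-27,-7],[-13,-7],[-13,13],[-27,13]])/1e3
def xf(P,pose): 
    c,s=np.cos(pose[2]),np.sin(pose[2]); return P@np.array([[c,s],[-s,c]])+pose[:2]
def prism(P,pose,z0,z1):
    q=xf(P,pose); return np.vstack([np.c_[q,np.full(4,z0)],np.c_[q,np.full(4,z1)]])
def sil(pose,m,zb=0.,S=4,z0=.008):
    im=np.zeros((384*S,512*S),np.uint8)
    for P,a,b in ((TR,z0,.030),(PG,.03,.052)):
        h=cv2.convexHull(proj(prism(P,pose,zb+a,zb+b),m).astype(np.float32))
        cv2.fillConvexPoly(im,np.round((h+.5)*S*16-8).astype(np.int32),255,shift=4)
    return cv2.resize(im,(512,384),interpolation=cv2.INTER_AREA)/255.
def fitw(im,d,m,guess,rad=.085):
    """fit wedge standing on the table by its height silhouette; guess x,y,heading"""
    W=world(d,m); dist=np.hypot(W[...,0]-guess[0],W[...,1]-guess[1])
    ok=d>.22 if d.max()>.3 else d>0   # drop the gripper
    grip=cv2.dilate((~ok).astype(np.uint8),np.ones((9,9)))>0
    near=(dist<rad)&~grip
    M=near&(W[...,2]>.008)&(W[...,2]<.07)
    roi=near
    def cost(x):
        s=sil([x[0]/1e3,x[1]/1e3,x[2]/100],m); a=np.minimum(s,M)[roi].sum(); u=np.maximum(s,M)[roi].sum()
        return 1-a/max(u,1)
    best=None
    for dx in (0,.01,-.01):
      for dth in (0,.25,-.25):
        x0=[(guess[0]+dx)*1e3,guess[1]*1e3,(guess[2]+dth)*100]
        r=minimize(cost,x0,method="Nelder-Mead",options=dict(initial_simplex=np.array(x0)+np.vstack([np.zeros(3),np.diag([6,6,8])]),xatol=.05,fatol=1e-4,maxiter=150))
        if best is None or r.fun<best.fun: best=r
    return np.array([best.x[0]/1e3,best.x[1]/1e3,best.x[2]/100]),best.fun
E
python3 - <<'E'
from h import *
np.set_printoptions(precision=4,suppress=True)
ims={n:np.load(n+".npz") for n in("wed","car")}
R=np.radians
out={}
for w,n,g in [("C","wed",[.478,-.126,R(120)]),("B","wed",[.638,-.327,R(220)]),("A","car",[.655,-.123,R(238)])]:
    z=ims[n];m={k:z[k] for k in("fx","fy","cx","cy","R","t")}
    p,c=fitw(z["im"],z["d"],m,g); print(w,p[:2],np.degrees(p[2]),c); out[w]=(n,p)
z=ims["car"];m={k:z[k] for k in("fx","fy","cx","cy","R","t")};W=world(z["d"],m)
reg=(np.hypot(W[...,0]-.565,W[...,1]-.133)<.12)
fl=reg&(np.abs(W[...,2]-.004)<.004); print("floor n",fl.sum(), W[fl].mean(0))
# wall rim by the inside: floor visible region + carton rim corners from pixels (800 view -> raw)
for u,v in [(333,215),(490,230),(468,390),(327,380)]: print(ray(u*.64,v*.64,.060,m))
# depth plane noise
t=(np.abs(W[...,0]-.5)<.03)&(np.abs(W[...,1]+.03)<.02); print("table z",W[t][:,2].mean(),W[t][:,2].std())
# overlay and crop
a=cv2.resize(z["im"],None,fx=3,fy=3,interpolation=cv2.INTER_CUBIC)
_,p=out["A"]
def dr(P): cv2.polylines(a,[np.round((proj(P,m)+.5)*3).astype(np.int32)],True,(255,0,255),1)
dr(prism(TR,p,0,.03)[4:]);dr(prism(PG,p,0,.052)[4:])
z=ims["wed"];mm={k:z[k] for k in("fx","fy","cx","cy","R","t")}
b=cv2.resize(z["im"],None,fx=3,fy=3,interpolation=cv2.INTER_CUBIC)
for k in "CB":
    for P,h in((TR,.03),(PG,.052)): cv2.polylines(b,[np.round((proj(prism(P,out[k][1],0,h)[4:],mm)+.5)*3).astype(np.int32)],True,(255,0,255),1)
cv2.imwrite("pics/fit.png",np.hstack([b[180:930,300:1250][:,:,::-1],a[360:1110,90:1150][:,:,::-1]])[:, :][::1,::1] if 0 else cv2.resize(np.vstack([b[200:900,330:1250],a[380:920,140:1060]])[:,:,::-1],(445,600),interpolation=cv2.INTER_AREA))
cv2.imwrite("pics/carcrop.png",cv2.resize(a[250:1010,440:1130],(545,600))[:,:,::-1])
E
```

```text
C [ 0.4741 -0.1182] 126.74025940153082 0.0253347490119743
B [ 0.6379 -0.3308] 219.11403530744607 0.042151066962617834
A [ 0.6516 -0.1238] 246.82598609883058 0.03156810686604827
floor n 7690 [0.551  0.1277 0.004 ]
[0.4881 0.0725 0.06  ]
[0.4992 0.1878 0.06  ]
[0.6307 0.1769 0.06  ]
[0.6214 0.061  0.06  ]
table z 0.0004828552659112182 0.0007642473661821833
```

View pics/fit.png

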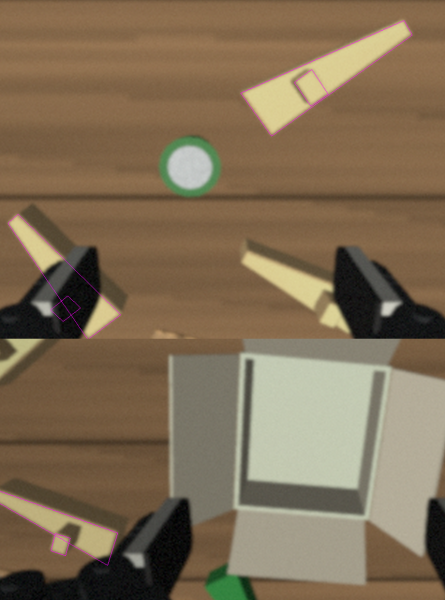

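View pics/carcrop.png

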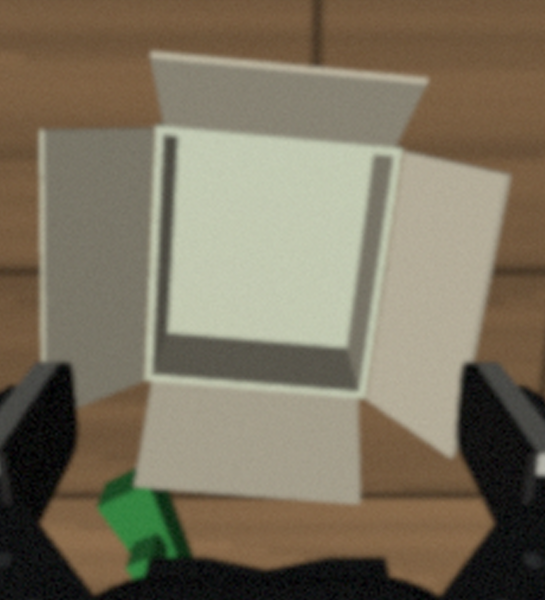

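The fitted outlines lie on all three wooden wedges, which are the uncoloured ones, not red or green. In the crop the carton's outer rim corners are at (156,126), (401,148), (362,398) and (147,380). I'll fit the carton, then re-check C, grasp it and place it.

```bash
python3 - <<'E'
from h import *
from scipy.optimize import least_squares
z=np.load("car.npz");m={k:z[k] for k in("fx","fy","cx","cy","R","t")}
px=np.array([(156,126),(401,148),(362,398),(147,380)])/np.array([545/690,600/760]); px=(px+[440,250])/3-.5
W=np.array([ray(u,v,.060,m)[:2] for u,v in px])
K=np.array([[-68,-60],[-68,60],[68,60],[68,-60]])/1e3
r=least_squares(lambda p:(xf(K,p)-W).ravel(),[.56,.124,-.08]); print(r.x,np.degrees(r.x[2]),np.round(r.fun*1e3,1)); np.save("carton.npy",r.x)
# flap edges: mean height of points >.085
P=world(z["d"],m); Q=(P[...,:2]-r.x[:2])@np.array([[np.cos(r.x[2]),-np.sin(r.x[2])],[np.sin(r.x[2]),np.cos(r.x[2])]])
h=P[...,2]
for n,ax,s,lat,H in(("a",0,1,1,.068),("b",0,-1,1,.068),("sa",1,1,0,.06),("sb",1,-1,0,.06)):
    o=s*Q[...,ax]-H; k=(o>.008)&(o<.06)&(abs(Q[...,lat])<.03)&(h>.065)&(h<.13)
    print(n,k.sum(),"angle",np.median(np.pi-np.arctan2(h[k]-.06,o[k])),"max",o[k].max(),h[k].max())
E
cat >> h.py <<'E'
try: CT=np.load("carton.npy")
except Exception: CT=None
R_=np.radians
def look(w,view,guess,yaw=180):
    bot.goto(view,[180,0,yaw]); bot.dwell(.25); m=bot.camera_model("wrist"); im,d=bot.capture("wrist")
    np.savez("look_%s.npz"%w,im=im,d=d,**m); p,c=fitw(im,d,m,guess); print(w,np.round(p,4),np.degrees(p[2]),"cost",round(c,3)); return p,c
def st(msg):
    s=bot.get_state(); print(msg,round(s["time_s"],1),"pos",np.round(s["position"],4),"F",np.round(s["contact_force"],1),"open",round(s["opening"],4),"gf",round(float(s["gripper_force"]),1))
def pick(p,G,strength=50):
    x,y=xf(np.array([[-.02,.003]]),p)[0]
    bot.gripper_to(.042); bot.goto([x,y,.15],[180,0,G]); bot.servo_line([x,y,.051],vel=.15,force_limit=10)
    st("at peg"); bot.gripper_to(0.0,strength); st("gripped"); bot.servo_line([x,y,.20],vel=.2); st("lifted")
def cw(x,y): return xf(np.array([[x,y]]),CT)[0]
def place(head,oy,Gp):
    """head 0/180 in carton, oy origin y in carton before the closing slide toward +y"""
    s=1 if head==0 else -1; px,py=-.02*s,oy+.003*s
    a=cw(px,py); o=[180,0,Gp]
    bot.goto([*a,.20],o); bot.servo_line([*a,.075],vel=.15,force_limit=15); st("in")
    print("floor",bot.servo_line([*a,.051],vel=.03,force_limit=6)); z=bot.get_state()["position"][2]; st("down")
    bot.servo_line([*a,z+.001],vel=.02)
    b=cw(px,py+.007); print("side",bot.servo_line([*b,z+.001],vel=.02,force_limit=8)); q=bot.get_state()["position"]; st("slid")
    bot.servo_line([q[0],q[1],z-.001],vel=.02,force_limit=8)
    q=bot.get_state()["position"]; bot.gripper_to(.026); st("released"); bot.servo_line([q[0],q[1],.20],vel=.2)
    d=(q[:2]-CT[:2]); c,s_=np.cos(CT[2]),np.sin(CT[2]); print("origin y at release",-s_*d[0]+c*d[1]-.003*s)
E
python3 - <<'E'
from h import *
psi=np.degrees(CT[2]); Gp=90+psi
p,c=look("C",[.55,-.12,.20],[.474,-.118,R_(126.7)])
if c<.1:
    G=Gp+np.degrees(p[2])-(psi+180); G=(G+180)%360-180; print("G",G)
    pick(p,G)
E
```

```text
[ 0.55939304  0.12421643 -0.0925696 ] -5.30384767055239 [-0.2 -0.6  0.1  0.5  0.1  1.5  0.  -1.5]
a 1771 angle 2.2483198155777266 max 0.037621302717046695 0.10419965928719378
b 1441 angle 2.1659129883701898 max 0.03356217735267138 0.1069510816471585
sa 1725 angle 2.102451013623252 max 0.035368809113822744 0.1144781793185314
sb 1922 angle 2.2044312476299184 max 0.03998429530600371 0.1101354354201106
C [ 0.4741 -0.1181  2.2137] 126.83540768573927 cost 0.027
G 36.835407685739256
at peg 9.5 pos [ 0.4841 -0.1361  0.0517] F [ 0.4 -0.4  0.5] open 0.0422 gf 0.0
gripped 9.9 pos [ 0.4842 -0.1362  0.0519] F [ 0.2 -0.7  6.2] open 0.0131 gf 50.0
lifted 10.8 pos [ 0.4832 -0.1356  0.1989] F [-0.2 -0.3 -1.3] open 0.0128 gf 49.1
```

```bash
python3 - <<'E'
from h import *
place(180,.040,90+np.degrees(CT[2]))
bot.goto([.53,.10,.22],[180,0,180]); bot.dwell(.25); m=bot.camera_model("wrist"); im,d=bot.capture("wrist"); save("p1.png",im)
np.savez("car2.npz",im=im,d=d,**m)
p,c=fitw(im,d,m,[.6516,-.1238,R_(246.8)]); print(p,np.degrees(p[2]),c)
E
```

```text
in 13.0 pos [0.5833 0.1591 0.076 ] F [-0.7  0.6 -1.2] open 0.0129 gf 49.1
floor True
down 13.6 pos [0.5825 0.1592 0.0559] F [-1.5  0.8  5.2] open 0.0129 gf 50.0
side True
slid 14.1 pos [0.5827 0.1623 0.0563] F [ 0.1 -2.4 -0.7] open 0.013 gf 49.2
released 14.7 pos [0.5826 0.1625 0.0546] F [-0.3  0.8 -0.2] open 0.0258 gf 0.0
origin y at release 0.04312049232350391
[ 0.69187748 -0.1139728   4.26654146] 244.45481886950907 0.0415628545528145
```

View pics/p1.png

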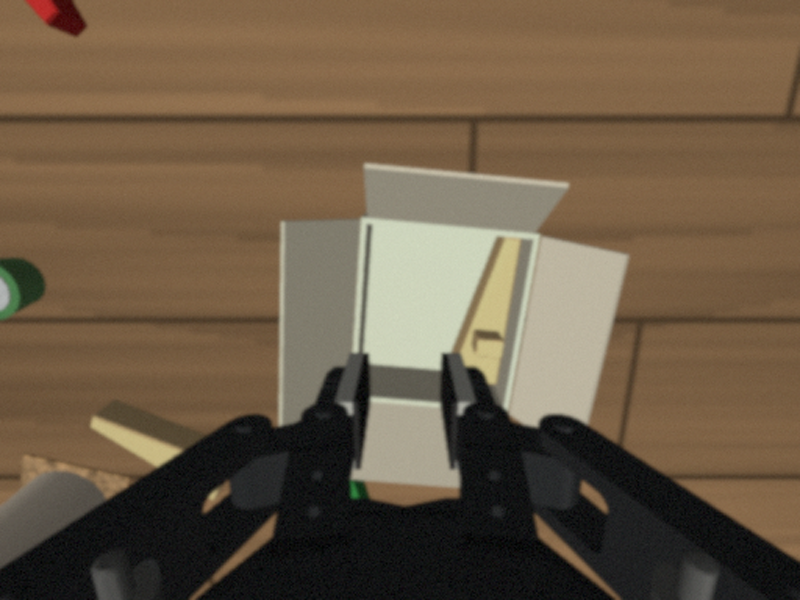

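C sits flat against the far-y wall, peg at (487,343) in the picture, and the slide stopped at the expected y. Wedge A has been knocked about 4 cm and now has its tip at (95,415), so I re-measure it.

```bash
sed -i 's/\[x,y,.051\]/[x,y,.053]/' h.py; python3 - <<'E'
from h import *
bot.gripper_to(.085)
p,c=look("A",[.63,-.12,.22],[.692,-.114,R_(244.5)])
psi=np.degrees(CT[2])
if c<.1:
    G=90+np.degrees(p[2]); G=(G+180)%360-180; print("G",G)
    pick(p,G); place(0,.014,90+psi)
bot.gripper_to(.085)
p,c=look("B",[.57,-.33,.22],[.638,-.331,R_(219)])
bot.gripper_to(.042)
if c<.1:
    G=Gp=90+np.degrees(p[2])-180; print("G",G); pick(p,G)
E
```

```text
A [ 0.6918 -0.1147  4.2692] 244.60512835021427 cost 0.033
G -25.394871649785728
at peg 23.6 pos [ 0.7037 -0.0981  0.0543] F [-0.2  0.3 -0.3] open 0.0415 gf 0.0
gripped 24.0 pos [ 0.7037 -0.0981  0.0543] F [-1.2 -0.3  5.8] open 0.0124 gf 51.2
lifted 24.9 pos [ 0.7026 -0.0978  0.1982] F [ 0.3  0.3 -1.3] open 0.0124 gf 50.5
in 27.2 pos [0.5416 0.143  0.0759] F [ 0.2 -0.8  0.1] open 0.0126 gf 50.5
floor True
down 27.8 pos [0.541  0.143  0.0582] F [-1.5 -0.7  5.8] open 0.0128 gf 51.4
side True
slid 28.4 pos [0.5411 0.1465 0.0588] F [-0.3 -2.5  0.3] open 0.0126 gf 50.6
released 28.9 pos [0.5411 0.1466 0.057 ] F [-0.1  0.3 -0.2] open 0.0259 gf 0.0
origin y at release 0.017460613739393924
B [ 0.638  -0.3308  3.8347] 219.71032116863407 cost 0.029
G 129.7103211686341
at peg 35.2 pos [ 0.6558 -0.3208  0.0545] F [ 0.1  0.2 -0.2] open 0.0417 gf 0.0
gripped 35.5 pos [ 0.6558 -0.3207  0.0543] F [-0.6 -0.1  6.3] open 0.0126 gf 51.3
lifted 36.4 pos [ 0.6549 -0.3201  0.1981] F [ 0.6 -1.3 -1.6] open 0.0126 gf 50.5
```

```bash
python3 - <<'E'
from h import *
place(180,-.012,90+np.degrees(CT[2]))
bot.gripper_to(.085)
bot.goto([.58,.12,.27],[180,0,180]); bot.dwell(.25); m=bot.camera_model("wrist"); im,d=bot.capture("wrist"); save("p3.png",im)
np.savez("car3.npz",im=im,d=d,**m)
E
```

```text
in 39.0 pos [0.5785 0.1073 0.0759] F [-0.1  0.6 -0.5] open 0.0125 gf 50.5
floor True
down 39.6 pos [0.5779 0.1076 0.0583] F [-2.   0.4  5.4] open 0.0124 gf 51.3
side True
slid 40.1 pos [0.578  0.1102 0.0588] F [-1.3 -2.2  0.9] open 0.0125 gf 50.7
released 40.6 pos [0.5779 0.1103 0.0571] F [ 0.4 -0.4 -0.4] open 0.026 gf 0.0
origin y at release -0.009313347943202124
```

View pics/p3.png

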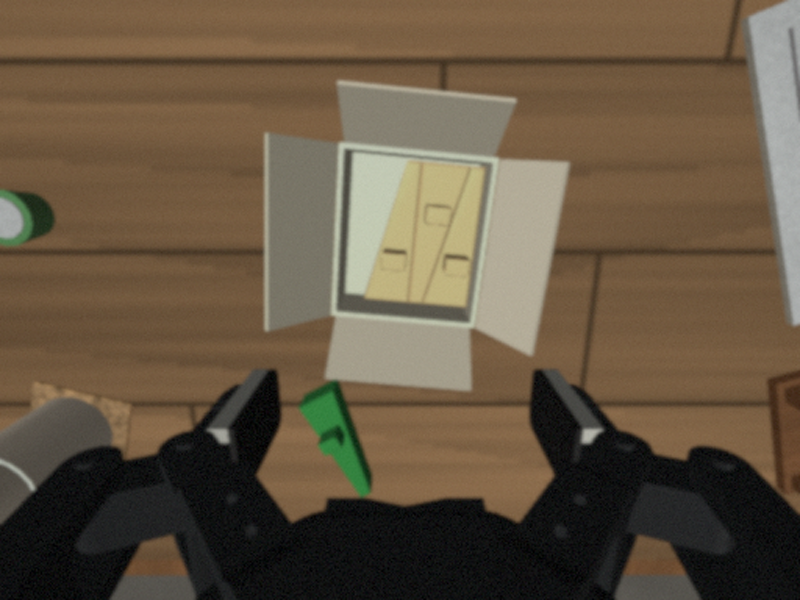

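All three wedges lie head to tail and flat: pegs at (393,260), (437,214) and (456,265), with tight seams between them. Now I fold the first end flap (+x).

```bash
cat >> h.py <<'E'
def fold(ax,s,end=0.):
    """ax 0 end / 1 side flap, s=+-1; push the free edge up and in with the closed fingers, then down"""
    H,L,hz=((.068,.055,.060),(.060,.059,.063))[ax]; yaw=np.degrees(CT[2])+(180,90)[ax]; o=[180,0,yaw]; t=.0115
    def P(out,h):
        c=[0,0]; c[ax]=s*(H+out+t); return [*cw(*c),hz+h+.017]
    hit=lambda p,v=.1,f=15: bot.servo_line(p,vel=v,force_limit=f)
    bot.gripper_to(0.0,20); bot.goto(P(.07,.12),o); print("descent",hit(P(.07,.028)))
    pts=[P(L*abs(np.cos(f)),.028+.014*(2.3-f)/.73) for f in np.linspace(2.3,1.57,5)]
    r=.042; pts+=[P(-r*np.cos(f)+.0015*np.sin(f),r*np.sin(f)+.0015*np.cos(f)+.001) for f in np.linspace(1.45,end,9)]
    for i,p in enumerate(pts):
        if hit(p): st("contact stop %d"%i); return False
    print("press",hit(P(-r,-.004),.03,5)); st("pressed"); q=bot.get_state()["position"]; bot.servo_line([q[0],q[1],.22],vel=.2); return True
def snap(name,pos,yaw=180):
    bot.gripper_to(.085); bot.goto(pos,[180,0,yaw]); bot.dwell(.25); m=bot.camera_model("wrist"); im,d=bot.capture("wrist"); save(name,im); np.savez("last.npz",im=im,d=d,**m)
    W=world(d,m); c,s=np.cos(CT[2]),np.sin(CT[2]); Q=(W[...,:2]-CT[:2])@np.array([[c,-s],[s,c]])
    for n,x,y in(("a",.035,0),("b",-.035,0),("sa",0,.03),("sb",0,-.03)):
        k=(abs(Q[...,0]-x)<.01)&(abs(Q[...,1]-y)<.01)&(W[...,2]<.14); print(n,"z",np.median(W[...,2][k]) if k.any() else None)
E
python3 - <<'E'
from h import *
print(fold(0,1)); snap("f1.png",[.58,.12,.27]); print(bot.get_state()["time_s"])
E
```

```text
descent False
press True
pressed 50.3 pos [0.5974 0.1208 0.0799] F [-4.9 -0.8 10.2] open 0.0 gf 5.6
True
a z 0.063503700603047
b z 0.03444446732835966
sa z 0.03441251396655667
sb z 0.004714934690687171
52.575
```

View pics/f1.png

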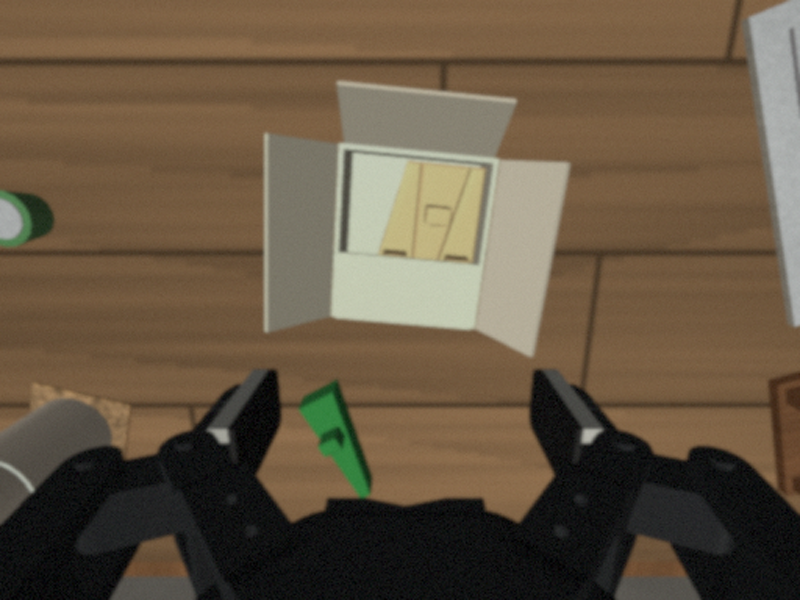

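The +x end flap now lies level at z≈63 mm, with its edge along row ~257, and the wedges are undisturbed. I'll do the other end flap, then the sides.

```bash
python3 - <<'E'
from h import *
if fold(0,-1):
    ok=fold(1,1) and fold(1,-1); print(ok)
snap("f4.png",[.58,.12,.27]); print(bot.get_state()["time_s"])
E
```

```text
descent False
press True
pressed 59.1 pos [0.5229 0.1278 0.0798] F [-5.9 -0.8 13.9] open 0.0001 gf 6.9
descent False
press True
pressed 66.8 pos [0.5631 0.1537 0.0829] F [-4.7 -0.5 11.7] open -0.0002 gf 5.9
descent False
press True
pressed 73.6 pos [0.5576 0.0949 0.0829] F [-4.7 -1.2 13.3] open 0.0001 gf 6.3
True
a z 0.06633862890016841
b z 0.06625918889171602
sa z 0.06648251750879043
sb z 0.06643891294884013
76.9333
```

View pics/f4.png

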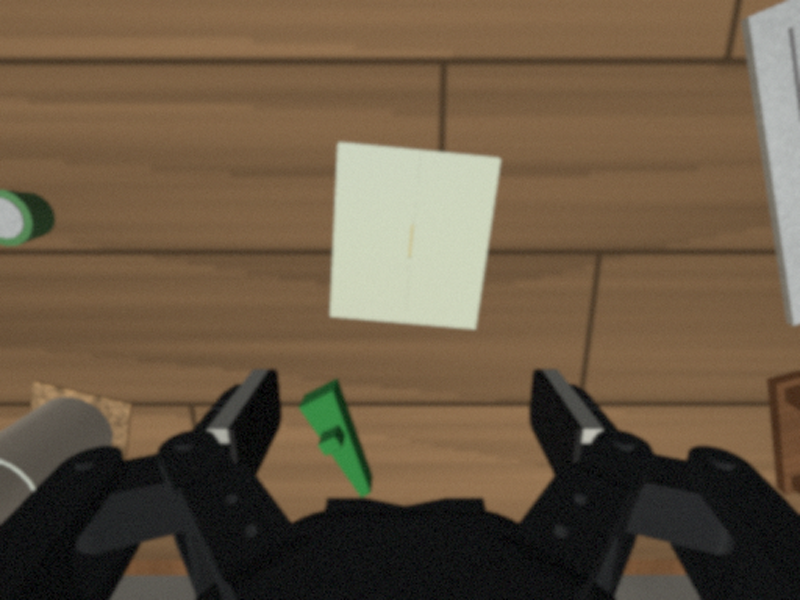

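The carton is shut, with all four flaps level at about 66 mm and only the thin centre seam at (411,240) showing. Before handing in I check the table once more for a fourth wedge the arm may have hidden.

```bash
python3 - <<'E'
from h import *
bot.goto([.40,-.25,.35],[180,0,180]); p,d=bot.capture("top"); save("end.png",p)
E
```

```text
(no output)
```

View pics/end.png

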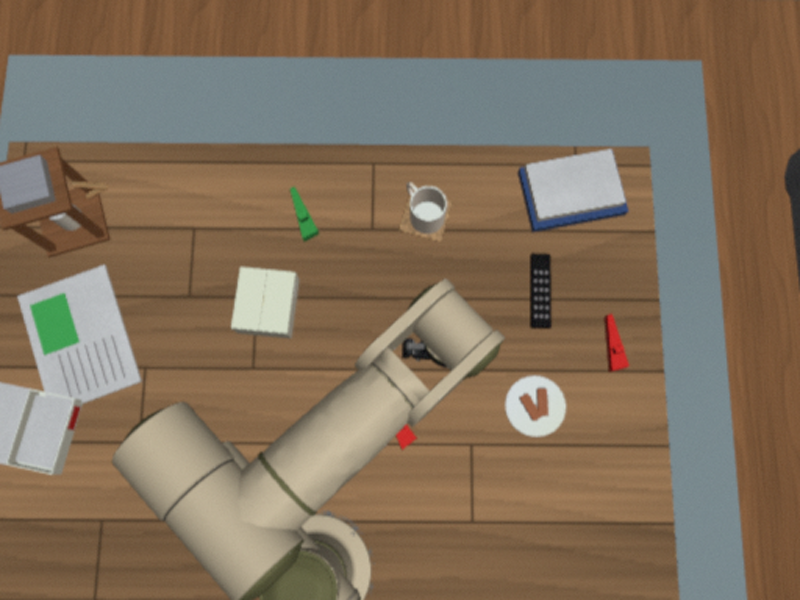

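There are no pale wedges left, the carton at (265,300) is shut, and the other things stand where they were. Handing in.

```bash
python3 -c "
from rig import bot
print(bot.close_job())"
```

```text
the job is handed in; nothing more can be done
None
```

The job is handed in: all three wooden wedges found on the table are packed head to tail in the carton, the end flaps were folded before the side flaps, and the other things were left standing where they were.

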